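# Sort salvaged e-bike connectors into stock bins and scrap

### The arm

A 6-joint arm with a two-finger parallel gripper is mounted at the origin on the work surface. World frame = base frame: x ahead of the robot, y to its left, z up, the work surface at z = 0. Lengths are in m, angles in rad, forces in N, time in s.
With the tool pointing down it reaches from about 0.35 to 0.85 m from the base axis. Payload 8.1 kg.
Tool frame: the origin (TCP) lies on the front face of the gripper's body, between the roots of the fingers; the fingertips stand 84 mm ahead of it and the grasp point (between the pads) lies 65 mm ahead of it; x points along the fingers, y is the direction in which the jaws open and shut, and the axes are right-handed (so a half turn about x gives the same grasp; the last joint's range is limited). The gripper opens to 93 mm and grips with 3 to 60 N. Pads are 15 mm wide; open, the fingers measure 128 mm over their backs; the gripper's body (75 mm by 188 mm) begins 65 mm behind the grasp point.
Start: joints at [-1.193, 0.13, 1.488, -0, 1.523, -0.085], TCP at [0.268, -0.537, 0.303] pointing down, gripper open.
Joint ranges: [-2.96, 2.96], [-0.89, 2.26], [0.02, 2.5], [-1.34, 4.48], [0, 2.73], [-2.66, 2.66]. Speed limits (rad/s): [2.39, 2.39, 2.79, 3.14, 3.14, 3.14].

### API

Orientations are given as a rotation vector (axis times angle).
In Python, from plant import telemetry, read_camera, camera_params, robot gives the robot as it stands.
- The arm moves only by the tool step_arm, never from a script. Its argument "commands" is a list of rows, each an object with "xyz": the shift along the tool's x, y, z in mm, a list of three; "turn": the turn, a rotation vector about the tool's x, y, z in rad, a list of three; "grip": the finger opening in mm, from 0 to 93. In form: [{"xyz": [dx, dy, dz], "turn": [ax, ay, az], "grip": grip}, ...]. A call has 1 to 12 rows; each row is the pose to reach, as a shift and turn from the pose commanded when the call began, along the tool's axes at that moment; what a row does not reach only later rows make up. A row lasts 1/8 s, in which the tool goes at most 62.5 mm and 10.7 degrees, less where a joint would pass 70% of its speed; a pose out of reach is approached as far as the arm can. A call with a gripper value outside its range is refused whole. The fingers move at their own pace and stop on an object; "force" is the grip in N (left out, the last holds). Time passes only in rows, so rows that repeat a pose let the fingers close. It gives the time, the measured TCP pose, the force and the opening at its end, in the units of the state.
- telemetry.read_state(): the state, without advancing time (a new reading comes with each control period).
- read_camera(name): name is "side" or "top"; returns the picture (480x640x3 uint8, red, green, blue); there is no depth.
- camera_params(name): a dict with "mtx" (3x3 intrinsics, pixels), "rvec" (rotation vector, rad) and "tvec" (3), from world to camera coordinates, as OpenCV has them. Camera axes: x right, y down, z forward; pixel columns grow to the right and rows downward; lengths in m; the calibration is good to about 2 mm. A picture is of the moment at which its call begins. camera_params takes no time and is no camera call.
- robot.close_job(): hands the job in, once; it reports no verdict.
The state is a dict: "t": time; "q": joint angles; "dq": joint speeds; "joint_torque": joint torques, N m; "tool_pos": TCP position; "orientation": TCP orientation; "force": force on the tool from outside, world axes, zero at the start; "wrist_torque": the same for the moment, N m; "opening": finger opening in m.
Only numpy, scipy, OpenCV 4.12 (cv2) and the standard library are available. Lean on these libraries where they do the work, as an engineer would, in place of code of your own. Each camera call takes 0.05 s, during which the arm holds its last target. There are 200 camera calls.

### The job

Sort the five loose connector housings lying on the repair bench: lay each of the three sound ones flat on the clear floor of the bin that already holds its own kind (yellow, grey or white), and put the two charred ones into the red scrap bin. Lower each one into its bin rather than dropping it, and do not knock over or shove the little flux bottle standing among them.

Things in the scene. Friction and masses are not known exactly. Their poses are not given: they have to be found in the camera images.
- yellow_good: Sound yellow two-pole battery plug, clean yellow all over, 46 mm long, 28 mm wide, 20 mm high, about 45 g. Origin under its centre; x along the length towards the mating end, y across the width, z up. Lies flat at the start, any yaw. Straight parallel sides for gripping across y.
- yellow_burnt: Charred yellow battery plug: same 46 x 28 x 20 mm housing, but its mating half (+x) is burnt black and lumpy, about 45 g. Origin under its centre; x along the length towards the mating end, y across the width, z up. Lies flat at the start, any yaw. Straight parallel sides for gripping across y.
- grey_good: Sound grey heavy-duty connector housing, grey all over, 48 mm long, 16 mm high, 37 mm wide (30 mm over the foremost 18 mm at +x; the grip at the origin is 37 mm wide), about 55 g. Origin under its centre; x along the length towards the mating end, y across the width, z up. Lies flat at the start, any yaw. Straight parallel sides for gripping across y.
- grey_burnt: Charred grey connector housing: same 48 x 37 x 16 mm shape, but its mating half (+x) is burnt black and lumpy, about 55 g. Origin under its centre; x along the length towards the mating end, y across the width, z up. Lies flat at the start, any yaw. Straight parallel sides for gripping across y.
- white_good: Sound white six-way signal connector housing, 36 mm long, 26 mm wide, 18 mm high, about 25 g. Origin under its centre; x along the length towards the mating end, y across the width, z up. Lies flat at the start, any yaw. Straight parallel sides for gripping across y.
- bin_yellow: Blue stock bin with yellow battery plugs, 160 (x) x 120 (y) mm outside, open, walls 4 mm, floor top 4 mm above origin. Back wall (+x) 52 mm high; sides 50 mm, 34 mm in the front half; front lip (-x, robot side) 28 mm. Fixed. Origin under centre; x axis within 0.06 rad of world x. Stock, up to 45 mm high, fills local x over +24 mm; the floor before it (x -76 to +24, y -56 to +56 mm) is clear.
- bin_grey: Blue stock bin with grey connector housings, 160 (x) x 120 (y) mm outside, open, walls 4 mm, floor top 4 mm above origin. Back wall (+x) 52 mm high; sides 50 mm, 34 mm in the front half; front lip (-x, robot side) 28 mm. Fixed. Origin under centre; x axis within 0.06 rad of world x. Stock, up to 37 mm high, fills local x over +24 mm; the floor before it (x -76 to +24, y -56 to +56 mm) is clear.
- bin_white: Blue stock bin with white connector housings, 160 (x) x 120 (y) mm outside, open, walls 4 mm, floor top 4 mm above origin. Back wall (+x) 52 mm high; sides 50 mm, 34 mm in the front half; front lip (-x, robot side) 28 mm. Fixed. Origin under centre; x axis within 0.06 rad of world x. Stock, up to 41 mm high, fills local x over +24 mm; the floor before it (x -76 to +24, y -56 to +56 mm) is clear.
- bin_scrap: Red scrap bin, empty at the start; the whole inner floor, 152 x 112 mm, is clear, so there is room for both charred housings one behind the other. 160 (x) x 120 (y) mm outside, open, walls 4 mm, floor top 4 mm above origin. Back wall (+x) 52 mm high; sides 50 mm, 34 mm in the front half; front lip (-x, robot side) 28 mm. Fixed. Origin under centre; x axis within 0.06 rad of world x.
- flux_bottle: Small amber bottle with a black cap, 28 mm diameter, 60 mm tall, about 50 g, standing loose on the bench between the housings and the bins. Origin under its centre, z up its axis.
Mind the look-alikes: they are no part of the job. What is shaped like the white_good but blue is not meant.

How it is judged:
At the end, for the whole second after the job is handed in: The sound yellow, grey and white housings each rest flat (tilt under 0.17 rad) on the floor (within 5 mm) of the bin holding their kind, in front of the stock; both charred housings rest inside the red scrap bin, below its rim; all are released and still (x of yellow_good in the frame of bin_yellow between -0.074 and 0.03 m and y of yellow_good in the frame of bin_yellow between -0.054 and 0.054 m and z of yellow_good in the frame of bin_yellow between -0.002 and 0.009 m and linear speed of each of yellow_good, grey_good, white_good, yellow_burnt, grey_burnt below 0.02 m/s and contact force between the fingers and yellow_good below 0.05 N and angle between each of yellow_good, grey_good, white_good's own z axis and vertical below 0.17 rad and x of grey_good in the frame of bin_grey between -0.074 and 0.03 m and y of grey_good in the frame of bin_grey between -0.054 and 0.054 m and z of grey_good in the frame of bin_grey between -0.002 and 0.009 m and contact force between the fingers and grey_good below 0.05 N and x of white_good in the frame of bin_white between -0.074 and 0.03 m and y of white_good in the frame of bin_white between -0.054 and 0.054 m and z of white_good in the frame of bin_white between -0.002 and 0.009 m and contact force between the fingers and white_good below 0.05 N and x of yellow_burnt in the frame of bin_scrap between -0.074 and 0.074 m and y of yellow_burnt in the frame of bin_scrap between -0.054 and 0.054 m and z of yellow_burnt in the frame of bin_scrap between -0.002 and 0.036 m and contact force between the fingers and yellow_burnt below 0.05 N and x of grey_burnt in the frame of bin_scrap between -0.074 and 0.074 m and y of grey_burnt in the frame of bin_scrap between -0.054 and 0.054 m and z of grey_burnt in the frame of bin_scrap between -0.002 and 0.036 m and contact force between the fingers and grey_burnt below 0.05 N); the robot touches nothing.
It fails at once if a housing falls freely (by more than about 25 mm) or is flung ((linear speed of yellow_good above 0.7 m/s and contact force between the fingers and yellow_good below 0.05 N) or (linear speed of yellow_burnt above 0.7 m/s and contact force between the fingers and yellow_burnt below 0.05 N) or (linear speed of grey_good above 0.7 m/s and contact force between the fingers and grey_good below 0.05 N) or (linear speed of grey_burnt above 0.7 m/s and contact force between the fingers and grey_burnt below 0.05 N) or (linear speed of white_good above 0.7 m/s and contact force between the fingers and white_good below 0.05 N)).
It fails at once if the flux bottle is knocked over or shoved more than 30 mm (angle between flux_bottle's own z axis and vertical above 0.5 rad or distance of flux_bottle from where it was at the start of the episode above 0.03 m).
It also fails if it takes over 120 s, if anything falls off the work surface, if the arm or the gripper's body presses on something with over 40 N, if the wrist force passes 120 N, or if a joint passes its speed limit or range.

## Working session

There is one attempt and no reset: what is moved stays moved. The work goes in short steps, Python scripts to look and compute and a tool call to move; the robot and the scene stay as the last step left them, time stands still between calls to the robot, and variables do not carry over. Pictures are saved under pics/ and viewed, about 12 in all and at most 16, crops included, and the job is handed in when it is done.

Besides the shell and the picture viewer there is one more tool, called by a JSON object that holds its "name" and its "arguments". step_arm: Moves the arm, as the interface text tells. Its arguments: {"type":"object","properties":{"commands":{"type":"array"},"force":{"type":"number"}},"required":["commands"]}

```bash
mkdir -p pics; ls; python3 - <<'E'
from plant import telemetry, read_camera, camera_params
import cv2
for n in("top","side"):
    cv2.imwrite(f"pics/{n}0.png",read_camera(n)[:,:,::-1]); p=camera_params(n); print(n,p)
s=telemetry.read_state();print(s['t'],s['tool_pos'],s['orientation'],s['opening'])
E
```

```text
pics
top {'mtx': array([[490.66093564,   0.        , 318.17898847],
       [  0.        , 490.66093564, 244.37458882],
       [  0.        ,   0.        ,   1.        ]]), 'rvec': array([ 2.12015089, -2.1719611 ,  0.14694368]), 'tvec': array([0.07382303, 0.48014433, 0.77705463])}
side {'mtx': array([[561.8388746 ,   0.        , 317.21264916],
       [  0.        , 561.8388746 , 232.55821893],
       [  0.        ,   0.        ,   1.        ]]), 'rvec': array([ 2.45851506, -0.15208845,  0.06119796]), 'tvec': array([-0.49360056,  0.09322935,  0.93496628])}
0.1 [ 0.26774885 -0.53653518  0.30177844] [ 1.96438811  0.46455732 -1.96492002] 0.0928441502121701
```

View pics/top0.png

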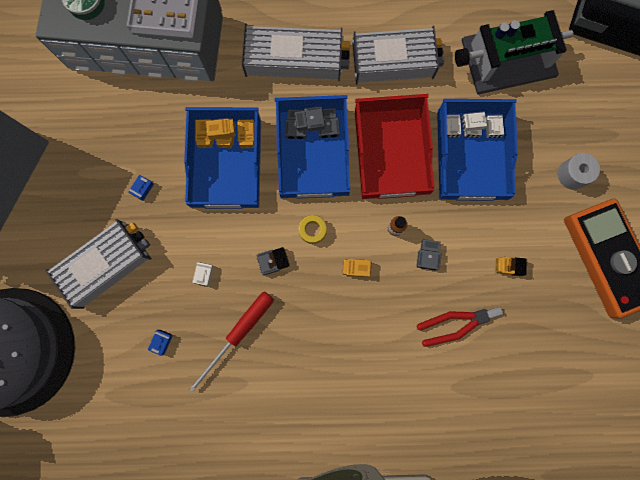

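View pics/side0.png

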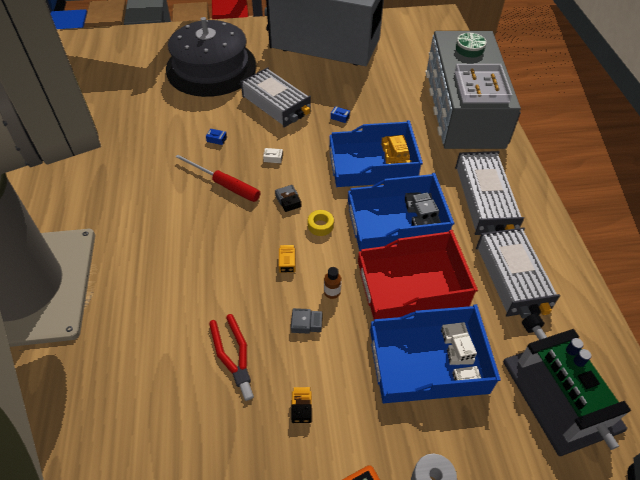

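Top view: white housing (203,273); grey/black charred (273,261); clean yellow (357,268); clean grey (429,255); yellow/black charred (512,266); bottle (398,226). Bins are yellow (222,158), grey (313,147), scrap (395,146) and white (478,150). Look-alikes are the blue housings at (141,187) and (160,343) and the yellow tape ring at (313,229), none of them wanted.

```bash
cat > h.py <<'E'
import numpy as np, cv2
from plant import telemetry, read_camera, camera_params
def ray(cam,uv,z):
    p=camera_params(cam); R=cv2.Rodrigues(p['rvec'])[0]; t=p['tvec']
    d=R.T@np.linalg.inv(p['mtx'])@np.array([*uv,1.]); c=-R.T@t
    return (c+d*(z-c[2])/d[2])
def proj(cam,P):
    p=camera_params(cam); return cv2.projectPoints(np.array(P,float).reshape(-1,1,3),p['rvec'],p['tvec'],p['mtx'],None)[0].reshape(-1,2)
E
python3 - <<'E'
import cv2,numpy as np
from h import *
im=cv2.imread('pics/top0.png')
f=lambda x0,y0:cv2.resize(im[y0:y0+70,x0:x0+180],None,fx=4.2,fy=4.2,interpolation=cv2.INTER_CUBIC)
cv2.imwrite('pics/c1.png',np.vstack([f(185,215),f(360,215)]))
b=cv2.resize(im[90:215,180:525],None,fx=2.3,fy=2.3,interpolation=cv2.INTER_CUBIC);cv2.imwrite('pics/c2.png',b)
for n,u in dict(w=(203,273),gb=(273,261),y=(357,268),g=(429,255),yb=(512,266),bot=(398,226)).items(): print(n,ray('top',u,.017).round(3))
E
```

```text
w [0.44  0.257 0.017]
gb [0.458 0.139 0.017]
y [ 0.443 -0.002  0.017]
g [ 0.462 -0.124  0.017]
yb [ 0.44  -0.261  0.017]
bot [ 0.512 -0.074  0.017]
```

View pics/c1.png

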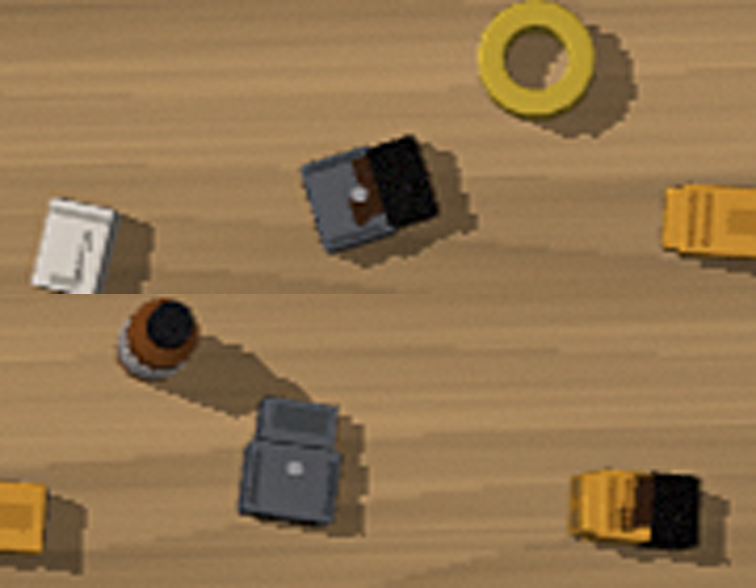

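View pics/c2.png

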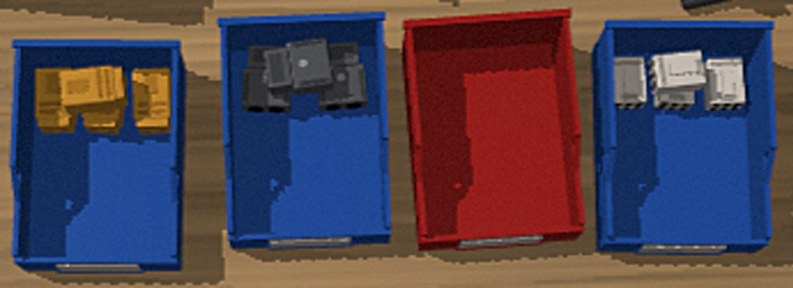

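```bash
cat >> h.py <<'E'
def tool():
    s=telemetry.read_state(); return np.array(s['tool_pos']),cv2.Rodrigues(np.array(s['orientation']))[0],s
def go(x,y,zg,yaw):
    """delta to put grasp point at (x,y,zg), tool down, jaw axis at yaw (world, mod pi)"""
    p,R,s=tool(); best=None
    for k in(0,np.pi,-np.pi,2*np.pi):
        a=yaw+k; Y=np.array([np.cos(a),np.sin(a),0]); X=np.array([0,0,-1.]); T=np.c_[X,Y,np.cross(X,Y)]
        r=cv2.Rodrigues(R.T@T)[0].ravel()
        q6=s['q'][5]
        if best is None or np.linalg.norm(r)<np.linalg.norm(best[0]): best=(r,a)
    d=R.T@(np.array([x,y,zg+.065])-p)*1000
    return d.round(1),best[0].round(3)
E
cat > m.py <<'E'
from h import *
A=np.array
def fit(n,uv,z):
    W=A([ray('top',u,zz)[:2] for u,zz in zip(uv,z)]);return W
r1=lambda l:[(185+u/4.2,215+v/4.2) for u,v in l]; r2=lambda l:[(360+u/4.2,145+v/4.2) for u,v in l]
# order: back-left, back-right, front-right, front-left
O=dict(white=(r1([(56,199),(117,208),(93,300),(32,287)]),.018),
 gburnt=(r1([(303,166),(327,252),(438,218),(413,136)]),.016),
 ygood=(r1([(664,187),(664,251)])+r2([(45,551),(45,484)]),.02),
 ggood=(r2([(331,524),(240,513),(263,397),(338,404)]),.016),
 yburnt=(r2([(578,474),(578,541),(698,548),(698,475)]),.02))
for n,(uv,z) in O.items():
    W=fit(n,uv,[z]*4); c=W.mean(0); ax=(W[2]+W[3]-W[0]-W[1])/2
    if n=='white': ax=(W[2]+W[3]-W[0]-W[1])/2
    print(n,c.round(4),'len %.3f wid %.3f yaw %.3f'%(np.hypot(*ax),np.linalg.norm(W[1]-W[0]),np.arctan2(ax[1],ax[0])))
b=lambda l:[(180+u/2.3,90+v/2.3) for u,v in l]
B=dict(yellow=[(14,42),(182,42),(182,270),(14,268)],grey=[(219,19),(384,13),(391,241),(230,249)],scrap=[(404,22),(571,11),(583,238),(419,249)],white=[(607,23),(774,22),(772,251),(597,250)])
for n,l in B.items():
    W=fit(n,b(l),[.052,.052,.028,.028]); ax=W[0]+W[1]-W[2]-W[3]
    print(n,W.mean(0).round(4),'len %.3f wid %.3f %.3f yaw %.3f'%(np.hypot(*ax)/2,np.linalg.norm(W[1]-W[0]),np.linalg.norm(W[2]-W[3]),np.arctan2(ax[1],ax[0])))
print('bottle',ray('top',(360+158/4.2,145+340/4.2),.03).round(3),ray('top',(360+170/4.2,145+324/4.2),.06).round(3))
p,R,s=tool();print(R.round(2))
E
python3 m.py; python3 -c "
from h import *
print(go(.462,-.124,.15,np.pi/2))"
```

```text
white [0.4385 0.2567] len 0.037 wid 0.025 yaw 2.888
gburnt [0.4581 0.1387] len 0.046 wid 0.036 yaw -1.311
ygood [ 0.4429 -0.0015] len 0.046 wid 0.026 yaw -1.634
ggood [ 0.4628 -0.1251] len 0.048 wid 0.036 yaw -0.180
yburnt [ 0.439  -0.2599] len 0.047 wid 0.027 yaw -1.629
yellow [0.6326 0.2198] len 0.165 wid 0.123 0.123 yaw -0.025
grey [0.6477 0.0669] len 0.167 wid 0.121 0.118 yaw 0.015
scrap [ 0.6445 -0.0712] len 0.165 wid 0.123 0.121 yaw 0.036
white [ 0.6359 -0.2122] len 0.165 wid 0.122 0.128 yaw -0.050
bottle [ 0.51  -0.071  0.03 ] [ 0.511 -0.071  0.06 ]
[[-0.    0.45 -0.89]
 [ 0.   -0.89 -0.45]
 [-1.   -0.   -0.  ]]
(array([  87.3, -282.3, -358. ]), array([0.463, 0.   , 0.002]))
```

Positions are consistent with the known dimensions. I'll start with yellow_burnt, moving above it first.

```bash
python3 -c "
from h import *
print(go(.439,-.255,.08,-.058))"
```

```text
(array([ 157.1, -175.2, -278.9]), array([-1.05e+00, -1.00e-03,  1.00e-03]))
```

{"name": "step_arm", "arguments": {"commands": [{"xyz":[157,-175,-279],"turn":[-1.05,0,0],"grip":60},{"xyz":[157,-175,-279],"turn":[-1.05,0,0],"grip":60},{"xyz":[157,-175,-279],"turn":[-1.05,0,0],"grip":60},{"xyz":[157,-175,-279],"turn":[-1.05,0,0],"grip":60},{"xyz":[157,-175,-279],"turn":[-1.05,0,0],"grip":60},{"xyz":[157,-175,-279],"turn":[-1.05,0,0],"grip":60},{"xyz":[157,-175,-279],"turn":[-1.05,0,0],"grip":60},{"xyz":[157,-175,-279],"turn":[-1.05,0,0],"grip":60},{"xyz":[157,-175,-279],"turn":[-1.05,0,0],"grip":60}], "force": 20}}

```text
t: 1.23
tool_pos: [0.4394, -0.2571, 0.1466]
orientation: [1.253, 1.179, -1.253]
force: [0.2, 0.7, 1.0]
opening: 0.0598
```

```bash
python3 - <<'E'
from h import *
print(go(.439,-.255,.022,-.058), tool()[2]['q'])
im=np.hstack([cv2.resize(read_camera('top')[190:340,420:620],(400,300)),cv2.resize(read_camera('side')[300:450,200:400],(400,300))])
cv2.imwrite('pics/a1.png',im[:,:,::-1])
E
```

```text
(array([59.6, -0.6, -2.2]), array([-0.002,  0.001, -0.001])) [-6.30073418e-01  1.92377604e-02  1.90062195e+00 -2.75892896e-04
  1.22025808e+00 -5.69808751e-01]
```

View pics/a1.png

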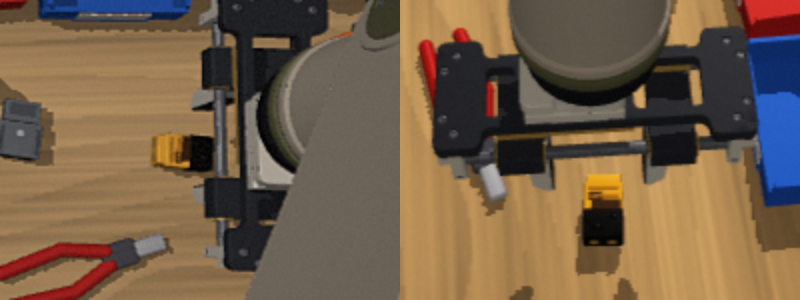

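The fingers straddle the yellow charred plug: top crop has the plug at (180,150) with fingers at (210,100) and (210,195). Descending to grip.

{"name": "step_arm", "arguments": {"commands": [{"xyz":[30,0,0],"turn":[0,0,0],"grip":60},{"xyz":[50,0,0],"turn":[0,0,0],"grip":60},{"xyz":[58,0,0],"turn":[0,0,0],"grip":60},{"xyz":[58,0,0],"turn":[0,0,0],"grip":60},{"xyz":[58,0,0],"turn":[0,0,0],"grip":10},{"xyz":[58,0,0],"turn":[0,0,0],"grip":10},{"xyz":[58,0,0],"turn":[0,0,0],"grip":10},{"xyz":[58,0,0],"turn":[0,0,0],"grip":10},{"xyz":[58,0,0],"turn":[0,0,0],"grip":10}], "force": 20}}

```text
t: 2.45
tool_pos: [0.4397, -0.2558, 0.0881]
orientation: [1.252, 1.181, -1.251]
force: [0.5, 0.0, 2.4]
opening: 0.028
```

{"name": "step_arm", "arguments": {"commands": [{"xyz":[-20,0,0],"turn":[0,0,0],"grip":10},{"xyz":[-70,0,0],"turn":[0,0,0],"grip":10},{"xyz":[-110,0,0],"turn":[0,0,0],"grip":10},{"xyz":[-110,0,0],"turn":[0,0,0],"grip":10}]}}

```text
t: 2.95
tool_pos: [0.4412, -0.257, 0.2018]
orientation: [1.252, 1.174, -1.249]
force: [-0.2, 0.3, -1.0]
opening: 0.0275
```

```bash
cat >> h.py <<'E'
BIN=dict(yellow=(.6326,.2198,-.025),grey=(.6477,.0669,.015),scrap=(.6445,-.0712,.036),white=(.6359,-.2122,-.05))
def place(b,xl,yl=0,z=.11,off=np.pi/2):
    x,y,a=BIN[b]; c,s=np.cos(a),np.sin(a)
    return go(x+c*xl-s*yl,y+s*xl+c*yl,z,a+off)
E
python3 -c "
from h import *
print(place('scrap',.036))"
```

```text
(array([  27.4,  227.8, -200.8]), array([ 1.477e+00, -1.000e-03, -8.000e-03]))
```

{"name": "step_arm", "arguments": {"commands": [{"xyz":[27,228,-201],"turn":[1.48,0,0],"grip":10},{"xyz":[27,228,-201],"turn":[1.48,0,0],"grip":10},{"xyz":[27,228,-201],"turn":[1.48,0,0],"grip":10},{"xyz":[27,228,-201],"turn":[1.48,0,0],"grip":10},{"xyz":[27,228,-201],"turn":[1.48,0,0],"grip":10},{"xyz":[27,228,-201],"turn":[1.48,0,0],"grip":10},{"xyz":[27,228,-201],"turn":[1.48,0,0],"grip":10},{"xyz":[27,228,-201],"turn":[1.48,0,0],"grip":10},{"xyz":[27,228,-201],"turn":[1.48,0,0],"grip":10},{"xyz":[27,228,-201],"turn":[1.48,0,0],"grip":10},{"xyz":[27,228,-201],"turn":[1.48,0,0],"grip":10}]}}

```text
t: 4.32
tool_pos: [0.6785, -0.0683, 0.1704]
orientation: [2.203, 0.039, -2.204]
force: [0.5, 0.9, 0.3]
opening: 0.0279
```

```bash
python3 - <<'E'
from h import *
print(place('scrap',.036,z=.027))
im=np.hstack([cv2.resize(read_camera('top')[80:230,300:500],(400,300)),cv2.resize(read_camera('side')[180:330,320:520],(400,300))])
cv2.imwrite('pics/a2.png',im[:,:,::-1])
E
```

```text
(array([78.4,  1.6, -2. ]), array([-0.001,  0.   ,  0.   ]))
```

View pics/a2.png

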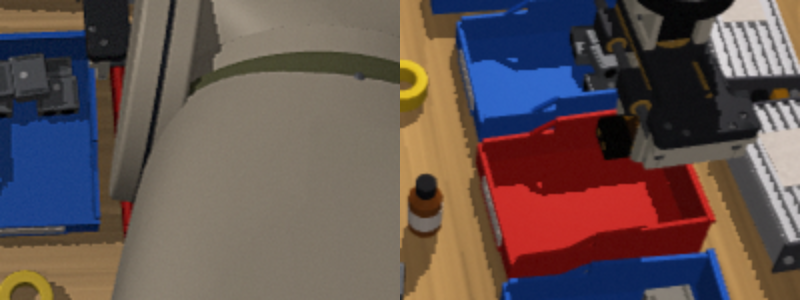

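Held plug hangs over the red bin near its back-centre (side crop (612,135)). Bottle untouched. Lowering and releasing.

{"name": "step_arm", "arguments": {"commands": [{"xyz":[30,1,-1],"turn":[0,0,0],"grip":10},{"xyz":[55,1,-1],"turn":[0,0,0],"grip":10},{"xyz":[70,1,-1],"turn":[0,0,0],"grip":10},{"xyz":[77,1,-1],"turn":[0,0,0],"grip":10},{"xyz":[77,1,-1],"turn":[0,0,0],"grip":10},{"xyz":[77,1,-1],"turn":[0,0,0],"grip":45},{"xyz":[77,1,-1],"turn":[0,0,0],"grip":45},{"xyz":[77,1,-1],"turn":[0,0,0],"grip":45}]}}

```text
t: 5.42
tool_pos: [0.6801, -0.0693, 0.0944]
orientation: [2.206, 0.036, -2.204]
force: [0.2, -0.5, 0.2]
opening: 0.0448
```

{"name": "step_arm", "arguments": {"commands": [{"xyz":[-20,0,0],"turn":[0,0,0],"grip":45},{"xyz":[-70,0,0],"turn":[0,0,0],"grip":45},{"xyz":[-90,0,0],"turn":[0,0,0],"grip":45},{"xyz":[-90,0,0],"turn":[0,0,0],"grip":60}]}}

```text
t: 5.92
tool_pos: [0.6813, -0.0695, 0.1872]
orientation: [2.21, 0.035, -2.198]
force: [0.3, -0.6, -1.1]
opening: 0.0509
```

```bash
python3 -c "
from h import *
print(go(.457,.144,.1,-1.311+np.pi/2))"
```

```text
(array([  20.8, -220.8,  217.2]), array([ 1.344, -0.005,  0.003]))
```

{"name": "step_arm", "arguments": {"commands": [{"xyz":[0,-221,217],"turn":[-1.8,0,0],"grip":70},{"xyz":[0,-221,217],"turn":[-1.8,0,0],"grip":70},{"xyz":[0,-221,217],"turn":[-1.8,0,0],"grip":70},{"xyz":[0,-221,217],"turn":[-1.8,0,0],"grip":70},{"xyz":[0,-221,217],"turn":[-1.8,0,0],"grip":70},{"xyz":[0,-221,217],"turn":[-1.8,0,0],"grip":70},{"xyz":[20,-221,217],"turn":[-1.8,0,0],"grip":70},{"xyz":[20,-221,217],"turn":[-1.8,0,0],"grip":70},{"xyz":[20,-221,217],"turn":[-1.8,0,0],"grip":70},{"xyz":[20,-221,217],"turn":[-1.8,0,0],"grip":70},{"xyz":[20,-221,217],"turn":[-1.8,0,0],"grip":70},{"xyz":[20,-221,217],"turn":[-1.8,0,0],"grip":70}]}}

```text
t: 7.42
tool_pos: [0.455, 0.1444, 0.1628]
orientation: [1.015, 1.322, -1.017]
force: [0.1, 0.5, 0.2]
opening: 0.0702
```

```bash
python3 - <<'E'
from h import *
print(go(.457,.144,.022,-1.311+np.pi/2),tool()[2]['q'])
t=read_camera('top');im=np.hstack([cv2.resize(t[80:230,300:500],(400,300)),cv2.resize(t[180:330,180:380],(400,300))])
cv2.imwrite('pics/a3.png',im[:,:,::-1])
E
```

```text
(array([75.8,  2. ,  0.9]), array([-0.   , -0.   ,  0.002])) [ 1.99813416e-01 -8.73077139e-02  1.97235503e+00  3.01171743e-05
  1.25814111e+00 -5.95244109e-02]
```

View pics/a3.png

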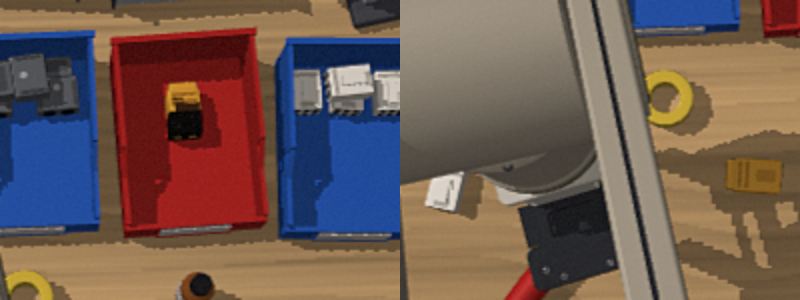

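The charred yellow plug lies in the red bin (crop (185,110)), back half; front half is free. Now grip grey_burnt.

{"name": "step_arm", "arguments": {"commands": [{"xyz":[40,1,1],"turn":[0,0,0],"grip":70},{"xyz":[65,1,1],"turn":[0,0,0],"grip":70},{"xyz":[75,1,1],"turn":[0,0,0],"grip":70},{"xyz":[75,1,1],"turn":[0,0,0],"grip":70},{"xyz":[75,1,1],"turn":[0,0,0],"grip":20},{"xyz":[75,1,1],"turn":[0,0,0],"grip":20},{"xyz":[75,1,1],"turn":[0,0,0],"grip":20},{"xyz":[75,1,1],"turn":[0,0,0],"grip":20},{"xyz":[75,1,1],"turn":[0,0,0],"grip":20}]}}

```text
t: 8.6
tool_pos: [0.4572, 0.1439, 0.0892]
orientation: [1.015, 1.321, -1.014]
force: [-0.6, -0.2, 3.5]
opening: 0.037
```

{"name": "step_arm", "arguments": {"commands": [{"xyz":[-20,0,0],"turn":[0,0,0],"grip":20},{"xyz":[-70,0,0],"turn":[0,0,0],"grip":20},{"xyz":[-110,0,0],"turn":[0,0,0],"grip":20},{"xyz":[-110,0,0],"turn":[0,0,0],"grip":20}]}}

```text
t: 9.1
tool_pos: [0.4589, 0.1443, 0.2025]
orientation: [1.018, 1.317, -1.009]
force: [0.5, -0.4, -1.0]
opening: 0.0366
```

```bash
python3 -c "
from h import *
print(place('scrap',-.037,z=.12))"
```

```text
(array([ 18.2,  87.3, 247.9]), array([-1.345,  0.005, -0.006]))
```

{"name": "step_arm", "arguments": {"commands": [{"xyz":[0,87,248],"turn":[-1.345,0,0],"grip":20},{"xyz":[0,87,248],"turn":[-1.345,0,0],"grip":20},{"xyz":[0,87,248],"turn":[-1.345,0,0],"grip":20},{"xyz":[0,87,248],"turn":[-1.345,0,0],"grip":20},{"xyz":[0,87,248],"turn":[-1.345,0,0],"grip":20},{"xyz":[0,87,248],"turn":[-1.345,0,0],"grip":20},{"xyz":[0,87,248],"turn":[-1.345,0,0],"grip":20},{"xyz":[18,87,248],"turn":[-1.345,0,0],"grip":20},{"xyz":[18,87,248],"turn":[-1.345,0,0],"grip":20},{"xyz":[18,87,248],"turn":[-1.345,0,0],"grip":20},{"xyz":[18,87,248],"turn":[-1.345,0,0],"grip":20}]}}

```text
t: 10.48
tool_pos: [0.6053, -0.0732, 0.1812]
orientation: [-0.028, 1.57, 0.028]
force: [-0.2, 1.4, -0.4]
opening: 0.0369
```

```bash
python3 -c "
from h import *
print(place('scrap',-.037,z=.027))"
```

```text
(array([89.2,  0.6,  2.2]), array([-0.001,  0.001,  0.   ]))
```

{"name": "step_arm", "arguments": {"commands": [{"xyz":[40,0,1],"turn":[0,0,0],"grip":20},{"xyz":[65,0,1],"turn":[0,0,0],"grip":20},{"xyz":[80,0,1],"turn":[0,0,0],"grip":20},{"xyz":[88,0,1],"turn":[0,0,0],"grip":20},{"xyz":[88,0,1],"turn":[0,0,0],"grip":20},{"xyz":[88,0,1],"turn":[0,0,0],"grip":52},{"xyz":[88,0,1],"turn":[0,0,0],"grip":52},{"xyz":[88,0,1],"turn":[0,0,0],"grip":52}]}}

```text
t: 11.48
tool_pos: [0.6063, -0.0732, 0.0932]
orientation: [-0.029, 1.57, 0.028]
force: [-0.2, -0.2, 0.2]
opening: 0.0517
```

{"name": "step_arm", "arguments": {"commands": [{"xyz":[-20,0,0],"turn":[0,0,0],"grip":52},{"xyz":[-70,0,0],"turn":[0,0,0],"grip":52},{"xyz":[-95,0,0],"turn":[0,0,0],"grip":52},{"xyz":[-95,0,0],"turn":[0,0,0],"grip":60}]}}

```text
t: 11.98
tool_pos: [0.6082, -0.0736, 0.1925]
orientation: [-0.03, 1.564, 0.027]
force: [0.9, -0.4, 0.4]
opening: 0.0577
```

```bash
python3 -c "
from h import *
print(go(.463,-.125,.10,-.18+np.pi/2))"
```

```text
(array([  26.5,  -46.1, -147.1]), array([0.216, 0.007, 0.001]))
```

{"name": "step_arm", "arguments": {"commands": [{"xyz":[0,-46,-147],"turn":[0.216,0,0],"grip":55},{"xyz":[0,-46,-147],"turn":[0.216,0,0],"grip":55},{"xyz":[0,-46,-147],"turn":[0.216,0,0],"grip":55},{"xyz":[0,-46,-147],"turn":[0.216,0,0],"grip":55},{"xyz":[26,-46,-147],"turn":[0.216,0,0],"grip":55},{"xyz":[26,-46,-147],"turn":[0.216,0,0],"grip":55},{"xyz":[26,-46,-147],"turn":[0.216,0,0],"grip":55}]}}

```text
t: 12.85
tool_pos: [0.4614, -0.1242, 0.1621]
orientation: [0.141, 1.566, -0.141]
force: [1.5, -0.5, 0.2]
opening: 0.0551
```

```bash
python3 - <<'E'
from h import *
print(go(.463,-.125,.022,-.18+np.pi/2),tool()[2]['q'])
t=read_camera('top');s=read_camera('side');im=np.hstack([cv2.resize(t[80:230,300:500],(400,300)),cv2.resize(s[225:375,230:430],(400,300))])
cv2.imwrite('pics/a4.png',im[:,:,::-1])
E
```

```text
(array([75.1, -0.5,  1.7]), array([ 0.001, -0.   , -0.   ])) [-3.70371022e-01 -8.61473957e-02  1.97270562e+00  9.09627013e-05
  1.25535189e+00 -1.76192145e+00]
```

View pics/a4.png

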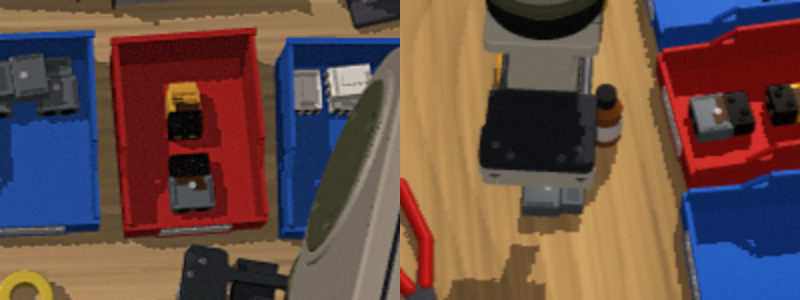

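Both charred housings lie flat in the red bin ((185,110) and (190,182)). The gripper sits over grey_good, and the bottle is still upright.

{"name": "step_arm", "arguments": {"commands": [{"xyz":[40,0,1],"turn":[0,0,0],"grip":55},{"xyz":[65,0,1],"turn":[0,0,0],"grip":55},{"xyz":[75,0,1],"turn":[0,0,0],"grip":55},{"xyz":[75,0,1],"turn":[0,0,0],"grip":55},{"xyz":[75,0,1],"turn":[0,0,0],"grip":20},{"xyz":[75,0,1],"turn":[0,0,0],"grip":20},{"xyz":[75,0,1],"turn":[0,0,0],"grip":20},{"xyz":[75,0,1],"turn":[0,0,0],"grip":20}]}}

```text
t: 13.95
tool_pos: [0.4626, -0.1249, 0.0878]
orientation: [0.141, 1.564, -0.142]
force: [-0.9, -0.3, 5.9]
opening: 0.0371
```

{"name": "step_arm", "arguments": {"commands": [{"xyz":[-20,0,0],"turn":[0,0,0],"grip":20},{"xyz":[-70,0,0],"turn":[0,0,0],"grip":20},{"xyz":[-115,0,0],"turn":[0,0,0],"grip":20},{"xyz":[-120,0,0],"turn":[0,0,0],"grip":20},{"xyz":[-120,0,0],"turn":[0,0,0],"grip":20}]}}

```text
t: 14.58
tool_pos: [0.4618, -0.1246, 0.2065]
orientation: [0.141, 1.566, -0.141]
force: [-0.1, 0.2, -1.2]
opening: 0.0365
```

```bash
python3 -c "
from h import *
print(place('grey',-.03,z=.12))"
```

```text
(array([ 21.6, 215.9, 119.2]), array([-0.195,  0.   ,  0.   ]))
```

{"name": "step_arm", "arguments": {"commands": [{"xyz":[0,216,119],"turn":[-0.195,0,0],"grip":20},{"xyz":[0,216,119],"turn":[-0.195,0,0],"grip":20},{"xyz":[0,216,119],"turn":[-0.195,0,0],"grip":20},{"xyz":[0,216,119],"turn":[-0.195,0,0],"grip":20},{"xyz":[0,216,119],"turn":[-0.195,0,0],"grip":20},{"xyz":[21,216,119],"turn":[-0.195,0,0],"grip":20},{"xyz":[21,216,119],"turn":[-0.195,0,0],"grip":20},{"xyz":[21,216,119],"turn":[-0.195,0,0],"grip":20}]}}

```text
t: 15.58
tool_pos: [0.6167, 0.0655, 0.1851]
orientation: [-0.011, 1.572, 0.011]
force: [0.0, -0.1, -1.4]
opening: 0.0366
```

```bash
python3 -c "
from h import *
print(place('grey',-.03,z=.027))"
```

```text
(array([93.1,  1. ,  1.1]), array([-0.001, -0.001,  0.   ]))
```

Pickup TCP z was 0.0878, so the release is at about 0.0925: 92 mm down.

{"name": "step_arm", "arguments": {"commands": [{"xyz":[40,1,0],"turn":[0,0,0],"grip":20},{"xyz":[68,1,0],"turn":[0,0,0],"grip":20},{"xyz":[84,1,0],"turn":[0,0,0],"grip":20},{"xyz":[92,1,0],"turn":[0,0,0],"grip":20},{"xyz":[92,1,0],"turn":[0,0,0],"grip":20},{"xyz":[92,1,0],"turn":[0,0,0],"grip":52},{"xyz":[92,1,0],"turn":[0,0,0],"grip":52},{"xyz":[92,1,0],"turn":[0,0,0],"grip":52}]}}

```text
t: 16.58
tool_pos: [0.6179, 0.0677, 0.0944]
orientation: [-0.012, 1.57, 0.012]
force: [-0.0, -0.0, 0.1]
opening: 0.052
```

{"name": "step_arm", "arguments": {"commands": [{"xyz":[-20,0,0],"turn":[0,0,0],"grip":52},{"xyz":[-70,0,0],"turn":[0,0,0],"grip":52},{"xyz":[-95,0,0],"turn":[0,0,0],"grip":52},{"xyz":[-95,0,0],"turn":[0,0,0],"grip":60}]}}

```text
t: 17.08
tool_pos: [0.6196, 0.0677, 0.1935]
orientation: [-0.012, 1.564, 0.012]
force: [-0.1, -1.0, -1.1]
opening: 0.0576
```

```bash
python3 -c "
from h import *
print(go(.443,-.0015,.10,-1.634+np.pi/2))"
```

```text
(array([  27.2,  -66.5, -177.9]), array([-1.492,  0.006,  0.005]))
```

{"name": "step_arm", "arguments": {"commands": [{"xyz":[0,-66,-178],"turn":[1.65,0,0],"grip":55},{"xyz":[0,-66,-178],"turn":[1.65,0,0],"grip":55},{"xyz":[0,-66,-178],"turn":[1.65,0,0],"grip":55},{"xyz":[0,-66,-178],"turn":[1.65,0,0],"grip":55},{"xyz":[0,-66,-178],"turn":[1.65,0,0],"grip":55},{"xyz":[0,-66,-178],"turn":[1.65,0,0],"grip":55},{"xyz":[27,-66,-178],"turn":[1.65,0,0],"grip":55},{"xyz":[27,-66,-178],"turn":[1.65,0,0],"grip":55},{"xyz":[27,-66,-178],"turn":[1.65,0,0],"grip":55},{"xyz":[27,-66,-178],"turn":[1.65,0,0],"grip":55},{"xyz":[27,-66,-178],"turn":[1.65,0,0],"grip":55}]}}

```text
t: 18.45
tool_pos: [0.4403, -0.0011, 0.1614]
orientation: [1.253, 1.18, -1.254]
force: [-0.7, 0.4, -0.7]
opening: 0.0552
```

```bash
python3 - <<'E'
from h import *
print(go(.443,-.0015,.022,-1.634+np.pi/2),tool()[2]['q'])
t=read_camera('top');s=read_camera('side');im=np.hstack([cv2.resize(t[80:230,230:430],(400,300)),cv2.resize(s[170:320,230:430],(400,300))])
cv2.imwrite('pics/a5.png',im[:,:,::-1])
E
```

```text
(array([74.4,  2.8,  0.3]), array([ 0.003, -0.   ,  0.001])) [-1.18951859e-01 -1.95510851e-01  2.07220013e+00 -1.49485587e-05
  1.26550353e+00 -5.83608507e-02]
```

View pics/a5.png

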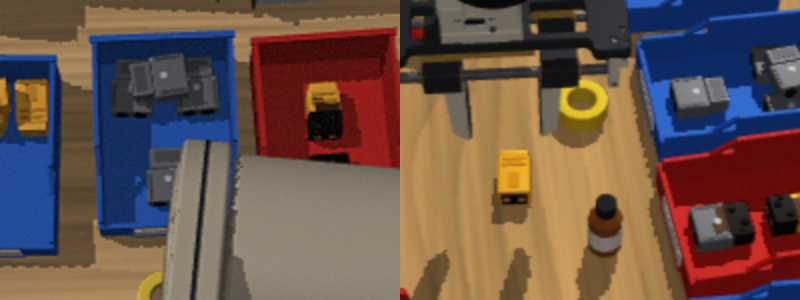

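grey_good lies flat in front of the grey stock, and the fingers straddle the clean yellow plug (side crop (513,178)).

{"name": "step_arm", "arguments": {"commands": [{"xyz":[40,2,0],"turn":[0,0,0],"grip":55},{"xyz":[65,2,0],"turn":[0,0,0],"grip":55},{"xyz":[74,2,0],"turn":[0,0,0],"grip":55},{"xyz":[74,2,0],"turn":[0,0,0],"grip":55},{"xyz":[74,2,0],"turn":[0,0,0],"grip":10},{"xyz":[74,2,0],"turn":[0,0,0],"grip":10},{"xyz":[74,2,0],"turn":[0,0,0],"grip":10},{"xyz":[74,2,0],"turn":[0,0,0],"grip":10},{"xyz":[74,2,0],"turn":[0,0,0],"grip":10}]}}

```text
t: 19.68
tool_pos: [0.443, -0.0013, 0.0883]
orientation: [1.257, 1.177, -1.255]
force: [-0.6, 0.3, 5.2]
opening: 0.0278
```

{"name": "step_arm", "arguments": {"commands": [{"xyz":[-20,0,0],"turn":[0,0,0],"grip":10},{"xyz":[-70,0,0],"turn":[0,0,0],"grip":10},{"xyz":[-115,0,0],"turn":[0,0,0],"grip":10},{"xyz":[-120,0,0],"turn":[0,0,0],"grip":10},{"xyz":[-120,0,0],"turn":[0,0,0],"grip":10}]}}

```text
t: 20.3
tool_pos: [0.4424, -0.0012, 0.2073]
orientation: [1.256, 1.178, -1.256]
force: [-0.2, 0.8, -1.9]
opening: 0.0277
```

```bash
python3 -c "
from h import *
print(place('yellow',-.03,z=.12))"
```

```text
(array([  22.3,  145.7, -231.6]), array([ 1.532, -0.   , -0.   ]))
```

{"name": "step_arm", "arguments": {"commands": [{"xyz":[0,146,-232],"turn":[1.53,0,0],"grip":10},{"xyz":[0,146,-232],"turn":[1.53,0,0],"grip":10},{"xyz":[0,146,-232],"turn":[1.53,0,0],"grip":10},{"xyz":[0,146,-232],"turn":[1.53,0,0],"grip":10},{"xyz":[0,146,-232],"turn":[1.53,0,0],"grip":10},{"xyz":[0,146,-232],"turn":[1.53,0,0],"grip":10},{"xyz":[0,146,-232],"turn":[1.53,0,0],"grip":10},{"xyz":[22,146,-232],"turn":[1.53,0,0],"grip":10},{"xyz":[22,146,-232],"turn":[1.53,0,0],"grip":10},{"xyz":[22,146,-232],"turn":[1.53,0,0],"grip":10},{"xyz":[22,146,-232],"turn":[1.53,0,0],"grip":10},{"xyz":[22,146,-232],"turn":[1.53,0,0],"grip":10}]}}

```text
t: 21.8
tool_pos: [0.6031, 0.221, 0.1856]
orientation: [-2.21, 0.025, 2.21]
force: [-0.3, -0.6, -0.9]
opening: 0.0276
```

```bash
python3 -c "
from h import *
print(place('yellow',-.03,z=.027))"
```

```text
(array([93.6,  0.4,  0.4]), array([ 0.003,  0.   , -0.   ]))
```

{"name": "step_arm", "arguments": {"commands": [{"xyz":[40,0,0],"turn":[0,0,0],"grip":10},{"xyz":[68,0,0],"turn":[0,0,0],"grip":10},{"xyz":[84,0,0],"turn":[0,0,0],"grip":10},{"xyz":[92,0,0],"turn":[0,0,0],"grip":10},{"xyz":[92,0,0],"turn":[0,0,0],"grip":10},{"xyz":[92,0,0],"turn":[0,0,0],"grip":45},{"xyz":[92,0,0],"turn":[0,0,0],"grip":45},{"xyz":[92,0,0],"turn":[0,0,0],"grip":45}]}}

```text
t: 22.8
tool_pos: [0.6035, 0.2211, 0.0945]
orientation: [-2.211, 0.025, 2.208]
force: [0.5, -0.4, -0.2]
opening: 0.0442
```

{"name": "step_arm", "arguments": {"commands": [{"xyz":[-20,0,0],"turn":[0,0,0],"grip":45},{"xyz":[-70,0,0],"turn":[0,0,0],"grip":45},{"xyz":[-95,0,0],"turn":[0,0,0],"grip":45},{"xyz":[-95,0,0],"turn":[0,0,0],"grip":55}]}}

```text
t: 23.3
tool_pos: [0.6051, 0.2216, 0.1937]
orientation: [-2.217, 0.023, 2.201]
force: [0.5, 0.3, 0.3]
opening: 0.0508
```

```bash
python3 -c "
from h import *
print(go(.4385,.2565,.10,2.888-np.pi/2))"
```

```text
(array([ 27.6, -31. , 167.6]), array([ 0.23 , -0.007,  0.003]))
```

{"name": "step_arm", "arguments": {"commands": [{"xyz":[0,-31,168],"turn":[0.23,0,0],"grip":55},{"xyz":[0,-31,168],"turn":[0.23,0,0],"grip":55},{"xyz":[0,-31,168],"turn":[0.23,0,0],"grip":55},{"xyz":[0,-31,168],"turn":[0.23,0,0],"grip":55},{"xyz":[27,-31,168],"turn":[0.23,0,0],"grip":55},{"xyz":[27,-31,168],"turn":[0.23,0,0],"grip":55},{"xyz":[27,-31,168],"turn":[0.23,0,0],"grip":55}]}}

```text
t: 24.18
tool_pos: [0.4364, 0.2557, 0.162]
orientation: [-2.086, 0.266, 2.087]
force: [0.9, 0.2, -0.4]
opening: 0.055
```

```bash
python3 - <<'E'
from h import *
print(go(.4385,.2565,.022,2.888-np.pi/2),tool()[2]['q'])
t=read_camera('top');s=read_camera('side');im=np.hstack([cv2.resize(t[80:230,160:360],(400,300)),cv2.resize(s[80:230,200:400],(400,300))])
cv2.imwrite('pics/a6.png',im[:,:,::-1])
E
```

```text
(array([75. , -1.3, -1.9]), array([-0.,  0., -0.])) [ 4.28647888e-01 -8.21622051e-03  1.89748556e+00 -7.46793697e-05
  1.25257671e+00  2.25314027e+00]
```

View pics/a6.png

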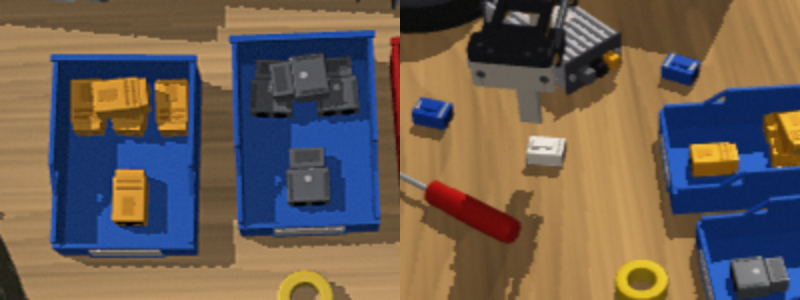

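Yellow and grey sound housings lie flat in front of their stock (crop (130,197) and (307,178)). The gripper is above the white housing (side crop (546,150)); it is white, not one of the blue look-alikes.

{"name": "step_arm", "arguments": {"commands": [{"xyz":[40,-1,-1],"turn":[0,0,0],"grip":55},{"xyz":[65,-1,-1],"turn":[0,0,0],"grip":55},{"xyz":[74,-1,-1],"turn":[0,0,0],"grip":55},{"xyz":[74,-1,-1],"turn":[0,0,0],"grip":55},{"xyz":[74,-1,-1],"turn":[0,0,0],"grip":10},{"xyz":[74,-1,-1],"turn":[0,0,0],"grip":10},{"xyz":[74,-1,-1],"turn":[0,0,0],"grip":10},{"xyz":[74,-1,-1],"turn":[0,0,0],"grip":10},{"xyz":[74,-1,-1],"turn":[0,0,0],"grip":10}]}}

```text
t: 25.4
tool_pos: [0.4374, 0.2567, 0.0883]
orientation: [-2.087, 0.265, 2.086]
force: [-0.7, 0.1, 5.8]
opening: 0.0258
```

{"name": "step_arm", "arguments": {"commands": [{"xyz":[-20,0,0],"turn":[0,0,0],"grip":10},{"xyz":[-70,0,0],"turn":[0,0,0],"grip":10},{"xyz":[-115,0,0],"turn":[0,0,0],"grip":10},{"xyz":[-120,0,0],"turn":[0,0,0],"grip":10},{"xyz":[-120,0,0],"turn":[0,0,0],"grip":10}]}}

```text
t: 26.02
tool_pos: [0.437, 0.2565, 0.2075]
orientation: [-2.087, 0.266, 2.086]
force: [-0.1, -0.4, -0.6]
opening: 0.026
```

```bash
python3 -c "
from h import *
print(place('white',-.03,z=.12))"
```

```text
(array([  22.5,  410. , -280.6]), array([-0.203, -0.   ,  0.   ]))
```

{"name": "step_arm", "arguments": {"commands": [{"xyz":[0,410,-281],"turn":[-0.2,0,0],"grip":10},{"xyz":[0,410,-281],"turn":[-0.2,0,0],"grip":10},{"xyz":[0,410,-281],"turn":[-0.2,0,0],"grip":10},{"xyz":[0,410,-281],"turn":[-0.2,0,0],"grip":10},{"xyz":[0,410,-281],"turn":[-0.2,0,0],"grip":10},{"xyz":[0,410,-281],"turn":[-0.2,0,0],"grip":10},{"xyz":[0,410,-281],"turn":[-0.2,0,0],"grip":10},{"xyz":[0,410,-281],"turn":[-0.2,0,0],"grip":10},{"xyz":[0,410,-281],"turn":[-0.2,0,0],"grip":10},{"xyz":[22,410,-281],"turn":[-0.2,0,0],"grip":10},{"xyz":[22,410,-281],"turn":[-0.2,0,0],"grip":10},{"xyz":[22,410,-281],"turn":[-0.2,0,0],"grip":10}]}}

```text
t: 27.52
tool_pos: [0.606, -0.2097, 0.1852]
orientation: [-2.193, 0.057, 2.196]
force: [-0.3, -0.5, 0.0]
opening: 0.0261
```

```bash
python3 -c "
from h import *
print(place('white',-.03,z=.027))"
```

```text
(array([93.2,  1. , -0.1]), array([-0.002,  0.001,  0.001]))
```

{"name": "step_arm", "arguments": {"commands": [{"xyz":[40,0,0],"turn":[0,0,0],"grip":10},{"xyz":[68,0,0],"turn":[0,0,0],"grip":10},{"xyz":[84,0,0],"turn":[0,0,0],"grip":10},{"xyz":[92,0,0],"turn":[0,0,0],"grip":10},{"xyz":[92,0,0],"turn":[0,0,0],"grip":10},{"xyz":[92,0,0],"turn":[0,0,0],"grip":45},{"xyz":[92,0,0],"turn":[0,0,0],"grip":45},{"xyz":[92,0,0],"turn":[0,0,0],"grip":45}]}}

```text
t: 28.52
tool_pos: [0.6067, -0.2109, 0.0944]
orientation: [-2.196, 0.059, 2.194]
force: [-1.0, -0.4, 0.6]
opening: 0.0448
```

{"name": "step_arm", "arguments": {"commands": [{"xyz":[-20,0,0],"turn":[0,0,0],"grip":45},{"xyz":[-70,0,0],"turn":[0,0,0],"grip":45},{"xyz":[-130,0,0],"turn":[0,0,0],"grip":45},{"xyz":[-170,0,200],"turn":[0,0,0],"grip":60},{"xyz":[-170,0,200],"turn":[0,0,0],"grip":60},{"xyz":[-170,0,200],"turn":[0,0,0],"grip":60},{"xyz":[-170,0,200],"turn":[0,0,0],"grip":60},{"xyz":[-170,100,200],"turn":[0,0,0],"grip":60},{"xyz":[-170,100,200],"turn":[0,0,0],"grip":60},{"xyz":[-170,100,200],"turn":[0,0,0],"grip":60}]}}

```text
t: 29.78
tool_pos: [0.401, -0.3021, 0.2654]
orientation: [-2.195, 0.064, 2.192]
force: [-0.1, -0.5, 0.8]
opening: 0.0598
```

```bash
python3 - <<'E'
from h import *
t=read_camera('top');s=read_camera('side');im=np.vstack([cv2.resize(t[90:240,180:540],(720,300)),cv2.resize(s[120:420,230:530],(300,300)) @ np.eye(3) if 0 else np.hstack([cv2.resize(s[120:420,230:530],(300,300)),np.zeros((300,420,3),np.uint8)])])
cv2.imwrite('pics/a7.png',im[:,:,::-1]); print(tool()[2]['t'],tool()[0])
E
```

```text
29.875 [ 0.40132053 -0.29990517  0.26466864]
```

View pics/a7.png

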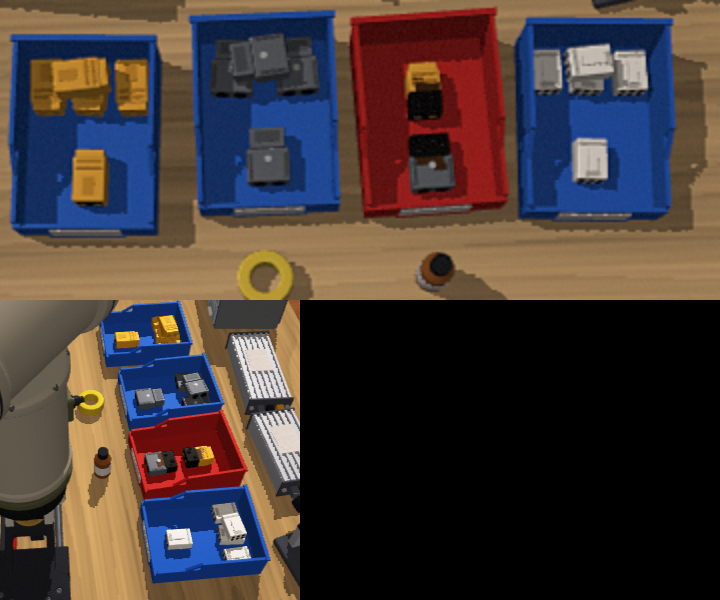

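All five housings lie in their bins: yellow (90,177), grey (268,160), scrap (423,90) and (431,165), white (590,160). The bottle stands at (436,270), which is (398,225) in the full picture and unmoved. Handing in.

```bash
python3 -c "
from plant import robot
print(robot.close_job())"
```

```text
the job is handed in; nothing more can be done
None
```

All five housings are sorted and the job is handed in at about 30 s of the 120 s allowed. The interface gives no verdict.

- **What I did:** I laid the sound yellow, grey and white housings in front of the stock in their own bins. The two charred ones went one behind the other into the red scrap bin. Each was lowered to about 1–2 mm above the floor before I opened the fingers.
- **Last checks:** The final top and side pictures show all five lying flat and separate in the right bins. The flux bottle is upright at its starting pixel, and the gripper is open and clear of everything.
- **What disagreed:** No check failed. I measured the bins about 5 mm too long and 2–3 mm too wide, which is small against the room around each housing. I checked that the housings lie flat only by eye in the pictures. The wrist read 3–6 N upward while gripping all but the first housing, far below the limits.

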